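Slide the tall crate of finds into the corner of the row

TASK

Clear the working space: slide the tall narrow grey crate of finds along the bench until its long side stands right up against the large low crate and its back end stands against the wooden rail at the rear, square in the corner between the two. It is heavy and tips easily, so push it low down near its base and keep it flat on the bench all the way; only push it, never lift it. Leave everything else where it stands, and finish with the hand clear.

Things in the scene. Friction and masses are not known exactly. Their poses are not given: they have to be found in the camera images.
- tall_crate: crate to push: upright grey plastic box of fossils, 200 deep (x), 150 wide (y), 215 tall; rim juts 5 mm round the top 14 mm; walls and base flat. About 2.2 kg, friction 0.6: slides at 8 to 18 N. A push on a long side slides it below 90 mm height, tips it above 150. Origin: underside centre; x to its back end, within 0.2 rad of the rail's x; starts 75 to 205 mm clear of the large crate
- rail: fixed wooden rail along the rear of the bench, 35 mm high, 22 thick, 1300 long (y). Origin: on the bench, mid length, on the face towards the robot; x points straight away from the robot, square to that face. Tall crate against it: its origin 100 mm in front of this face (120 to 140 at the start)
- large_crate: large low grey plastic crate of finds, 200 deep (x), 300 wide (y) over the rim, 120 mm tall; the rim (top 14 mm) juts 5 mm. Loose, 9 kg, not to be shoved. Origin: underside centre; axes as the rail's. Its back is at the rail, at the left or the right end of the row (varies), its inner side 200 to 240 mm from the middle of the rail. Tall crate right up against it: origins 225 mm apart along y
- bone_board: bystander: fossil bone in a plaster bed on a plywood board, 190 (x) by 140 (y) mm, 70 mm high, loose, 1.5 kg, near the rail at the other end of the row, inner edge 280 to 320 mm from the middle of the rail. Origin: underside centre
- jar: bystander: closed brown glass jar, 68 mm across, 100 mm tall, loose, at the front left or front right of the bench. Origin: underside centre
- brush_pot: bystander: white pot 72 mm across and 90 mm tall with brushes standing up to 190 mm, loose, at the front on the side opposite the jar. Origin: underside centre

How it is judged:
At the end, for the whole second after the job is handed in: the tall crate stands at rest, flat on the bench, its back end within 12 mm of the rail and square to it within 0.06 rad, its long side within 12 mm of the large crate's rim (x of tall_crate in the frame of rail above -0.112 m and angle between the x axis of tall_crate and the x axis of rail, either way round below 0.06 rad and y of tall_crate in the frame of large_crate between -0.237 and 0.237 m and angle between tall_crate's own z axis and vertical below 0.03 rad and height (world z) of tall_crate below 0.005 m and linear speed of tall_crate below 0.01 m/s); the robot touches nothing.
It fails at once if the tall crate tips (more than 0.12 rad, about 7 degrees) (angle between tall_crate's own z axis and vertical above 0.12 rad).
It fails at once if the tall crate is lifted (its underside's centre more than 12 mm up) (height (world z) of tall_crate above 0.012 m).
It fails at once if the large crate is shoved more than 20 mm or lifted (distance of large_crate from where it was at the start of the episode above 0.02 m).
It fails at once if the bone board is moved more than 20 mm (distance of bone_board from where it was at the start of the episode above 0.02 m).
It fails at once if the jar or the brush pot is moved more than 20 mm or knocked over (distance of any of jar, brush_pot from where it was at the start of the episode above 0.02 m or angle between any of jar, brush_pot's own z axis and vertical above 0.3 rad).
It also fails if it takes over 51 s, if anything falls off the work surface, if the arm or the gripper's body presses on something with over 40 N, if the wrist force passes 120 N, or if a joint passes its speed limit or range.

ROBOT

A 6-joint arm with a two-finger parallel gripper is mounted at the origin on the work surface. World frame = base frame: x ahead of the robot, y to its left, z up, the work surface at z = 0. Lengths are in m, angles in rad, forces in N, time in s.
With the tool pointing down it reaches from about 0.375 to 0.975 m from the base axis. Payload 3.8 kg.
Tool frame: the origin (TCP) lies midway between the tips of the shut fingers; the grasp point (between the pads) lies 19 mm behind it; z points along the fingers, y is the line along which they close (so a half turn about z gives the same grasp; the last joint's range is limited). The gripper opens to 85 mm and grips with 20 to 120 N. Pads are 22 mm wide; open, the fingers measure 114 mm over their backs; the gripper's body (76 mm by 85 mm) begins 54 mm behind the grasp point. The pads swing forward as they close: fully open they stand 13 mm farther back than shut.
Start: joints at [-1.364, 0.264, 1.604, -0, 1.274, -0.037], TCP at [0.163, -0.655, 0.231] pointing down, gripper open.
Joint ranges: [-2.63, 2.63], [-0.94, 2.18], [0.31, 2.57], [-1.31, 4.45], [0, 2.66], [-2.55, 2.55]. Speed limits (rad/s): [2.57, 2.57, 3.14, 3.14, 3.14, 3.14].

INTERFACE

Orientations are given as a rotation vector (axis times angle).
In Python, from workcell import read_state, vision, ticket gives the robot as it stands. The module is installed in compiled form; this text tells all that it offers.
- The arm moves only by the tool jog_arm, never from a script. Its arguments are lists of equal length, an entry for each row: "turn": the turn, a rotation vector about the tool's x, y, z in rad, a list of three; "delta_pos": the shift along the tool's x, y, z in m, a list of three; "gripper": the finger opening in m, from 0 to 0.0854. In form: {"turn": [[rx, ry, rz], ...], "delta_pos": [[dx, dy, dz], ...], "gripper": [gripper, ...]}. A call has 1 to 20 rows; each row shifts and turns the commanded pose from where the row before left it, along the tool's axes as they then stand; what a row does not reach is not made up. A row lasts 1/12 s, in which the tool goes at most 41.7 mm and 7.16 degrees, less where a joint would pass 70% of its speed; a pose out of reach is approached as far as the arm can. A call with a gripper value outside its range is refused whole. The fingers move at their own pace and stop on an object; "grip_force" is the grip in N (left out, the last holds). Time passes only in rows, so rows that do not move let the fingers close. It gives the time, the measured TCP pose, the force, the opening and the grip force at its end, in the units of the state.
- read_state(): the state, without advancing time (a new reading comes with each control period).
- vision.read_camera(name): name is "scene" or "top" or "wrist"; returns the picture (420x560x3 uint8, red, green, blue); there is no depth.
- vision.calibration(name): a dict with "vfov" (degrees; the focal length in pixels is half the picture's height over the tangent of half this angle, whatever the lens; pixels are square), "cx", "cy" (the principal point, pixels), "R" (3x3) and "t" (3): a world point X has camera coordinates R X + t; the wrist camera has in their place "mount" (4x4, takes a point from camera to tool coordinates, whose origin is the TCP and whose axes are the flange's). Camera axes: x right, y down, z forward; pixel columns grow to the right and rows downward; lengths in m; the calibration is good to about 2 mm. The wrist camera is an equidistant fisheye: a pixel r from the principal point sees the ray r / f radians off the axis. A picture is of the moment at which its call begins: read the wrist's pose just before it. calibration takes no time and is no camera call.
- ticket.finish_job(): hands the job in; it is judged then, once.
The state is a dict: "time": time; "q": joint angles; "joint_vel": joint speeds; "joint_torque": joint torques, N m; "tool_pos": TCP position; "tcp_rot": TCP orientation; "wrist_force": force on the tool from outside, world axes, zero at the start; "torque": the same for the moment, N m; "width": opening from 0.0 (shut) to 1.0 (fully open); "grip_force": force on a finger pad.
Only numpy, scipy, OpenCV 4.12 (cv2) and the standard library are available. Lean on these libraries where they do the work, as an engineer would, in place of code of your own. Each camera call takes 0.05 s, during which the arm holds its last target. There are 200 camera calls.

## Working session

There is one attempt and no reset: what is moved stays moved. The work goes in short steps, Python scripts to look and compute and a tool call to move; the robot and the scene stay as the last step left them, time stands still between calls to the robot, and variables do not carry over. Pictures are saved under pics/ and viewed, at most 10 in all, crops included, and the job is handed in when it is done.

Besides the shell and the picture viewer there is one more tool, called after ">>>" by a JSON object that holds its "name" and its "arguments", one argument or row to a line. jog_arm: Moves the arm, as the interface text tells. Its arguments: {"type":"object","properties":{"turn":{"type":"array","items":{"type":"array","items":{"type":"number"}}},"delta_pos":{"type":"array","items":{"type":"array","items":{"type":"number"}}},"gripper":{"type":"array","items":{"type":"number"}},"grip_force":{"type":"number"}},"required":["turn","delta_pos","gripper"]}

```bash
mkdir -p pics
python3 - <<'E'
from workcell import read_state, vision
import cv2
for n in("top","scene"):
    im=vision.read_camera(n); cv2.imwrite(f"pics/{n}0.png",im[:,:,::-1])
    c=vision.calibration(n); print(n,c)
s=read_state();print(s["time"],s["tool_pos"],s["tcp_rot"],s["wrist_force"])
E
```

```text
top {'vfov': 45.753143282841016, 'cx': 277.89069203919144, 'cy': 208.58159350661893, 'R': array([[-0.02714488, -0.99946505, -0.01824207],
       [-0.99517652,  0.02874036, -0.09379597],
       [ 0.09427008,  0.015608  , -0.9954243 ]]), 't': array([0.02363966, 0.54857437, 1.14935432])}
scene {'vfov': 52.381137409367625, 'cx': 285.0198027548103, 'cy': 214.821194537437, 'R': array([[ 0.02088806,  0.99978043,  0.00166686],
       [ 0.81742216, -0.0161181 , -0.57581353],
       [-0.57566023,  0.01339015, -0.81757936]]), 't': array([-0.02843282, -0.40429945,  1.53063216])}
0.1 [ 0.16281303 -0.65439781  0.23009871] [-3.11628990e+00 -3.81818700e-01  2.46236751e-04] [-0.01792751  0.03888698  0.82491189]
```

View pics/top0.png

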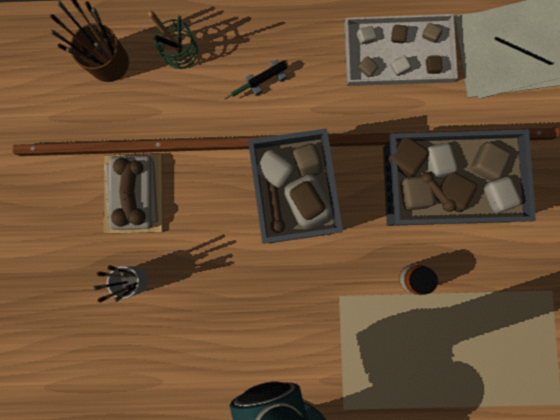

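View pics/scene0.png

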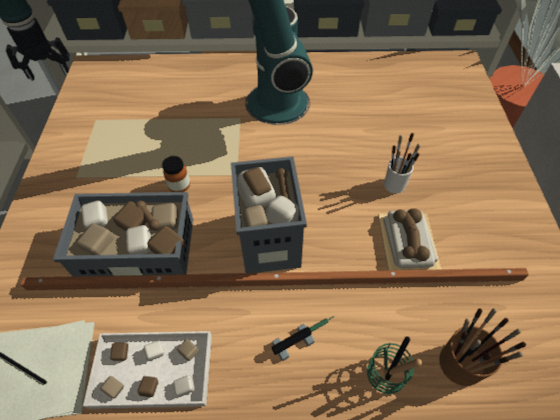

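The top view shows the tall crate's rim corners near (249,140), (326,131), (341,232) and (262,241). The large crate is on the right (−y side) at (386–533,131–224). The rail runs from (15,153) to (555,138), with the board and brush pot on the left and the jar at (420,279). The scene view shows the same layout from behind.

```bash
cat > h.py <<'E'
import numpy as np, cv2
from workcell import read_state, vision
def ray(n,px,z,c=None):
    c=c or vision.calibration(n); f=210/np.tan(np.radians(c["vfov"]/2))
    p=np.atleast_2d(px).astype(float)
    d=np.c_[(p[:,0]-c["cx"])/f,(p[:,1]-c["cy"])/f,np.ones(len(p))]@c["R"]
    o=-c["R"].T@c["t"]; return o+d*((z-o[2])/d[:,2])[:,None]
def proj(n,X):
    c=vision.calibration(n); f=210/np.tan(np.radians(c["vfov"]/2)); p=np.atleast_2d(X)@c["R"].T+c["t"]
    return np.c_[c["cx"]+f*p[:,0]/p[:,2],c["cy"]+f*p[:,1]/p[:,2]]
def crates(im,roi):   # largest blue-grey contour in roi
    x0,y0,x1,y1=roi; a=im.astype(int); m=((a[...,2]-a[...,0])>=4).astype(np.uint8)
    k=np.zeros_like(m);k[y0:y1,x0:x1]=m[y0:y1,x0:x1]
    k=cv2.morphologyEx(k,cv2.MORPH_CLOSE,np.ones((3,3)))
    cs,_=cv2.findContours(k,cv2.RETR_EXTERNAL,cv2.CHAIN_APPROX_NONE)
    return max(cs,key=cv2.contourArea)[:,0,:]
def rect(pts,z,n="top"):
    w=ray(n,pts,z)[:,:2].astype(np.float32); return cv2.minAreaRect(w)
E
python3 - <<'E'
from h import *
im=cv2.imread("pics/top0.png")[:,:,::-1]
T=crates(im,(240,120,355,255));L=crates(im,(372,110,550,240))
print("tall",rect(T,.215)); print(cv2.boxPoints(rect(T,.215)))
print("large",rect(L,.12)); print(cv2.boxPoints(rect(L,.12)))
# rail: red-ish columns, front edge bottom
a=im.astype(int)
pts=[]
for u in list(range(30,240,15))+list(range(345,380,6)):
    col=a[120:175,u]; g=np.where(col[:,0]<0.62*np.median(a[165:175,u,0]))[0]
    g=np.where((col[:,1]/(col[:,0]+1)<0.52))[0]
    if len(g): pts.append((u,120+g.min(),120+g.max()))
pts=np.array(pts); print(pts.T)
for z in(0.0,.035):
    w=ray("top",pts[:,[0,2]],z); p=np.polyfit(w[:,1],w[:,0],1); print("rail x=%.4f + %.4f y"%(p[1],p[0]),np.std(w[:,0]-np.polyval(p,w[:,1])))
print("board",ray("top",[(105,232),(162,232),(105,155),(162,153)],.0)[:,:2])
print("pot,jar",ray("top",[(124,283)],.05)[:,:2],ray("top",[(421,280)],.1)[:,:2])
E
```

```text
tall ((0.5767858624458313, -0.02929002046585083), (0.20753470063209534, 0.155973419547081), 6.559283256530762)
[[ 0.46478924  0.03633274]
 [ 0.48260626 -0.11861971]
 [ 0.68878245 -0.09491278]
 [ 0.67096543  0.06003967]]
large ((0.5985603332519531, -0.3858630657196045), (0.19745373725891113, 0.3148728609085083), 0.05438018590211868)
[[ 0.4996841  -0.22852041]
 [ 0.49998295 -0.54339314]
 [ 0.6974366  -0.54320574]
 [ 0.6971377  -0.228333  ]]
[[165 345 357 363 375]
 [149 143 143 139 142]
 [149 144 144 143 142]]
rail x=0.7057 + 0.0006 y 0.001212394834267928
rail x=0.6979 + 0.0006 y 0.0011769144746613333
board [[0.50668535 0.42828546]
 [0.50280718 0.28986262]
 [0.69578894 0.42935119]
 [0.69642493 0.28885273]]
pot,jar [[0.3855477  0.36544931]] [[ 0.37733547 -0.29933201]]
```

>>> {"name": "jog_arm", "arguments": {
  "turn": [
    [0, 0, 0],
    [0, 0, 0],
    [0, 0, 0],
    [0, 0, 0],
    [0, 0, 0],
    [0, 0, 0],
    [0, 0, 0],
    [0, 0, 0],
    [0, 0, 0],
    [0, 0, 0],
    [0, 0, 0],
    [0, 0, 0],
    [0, 0, 0],
    [0, 0, 0],
    [0, 0, 0],
    [0, 0, 0],
    [0, 0, 0],
    [0, 0, 0],
    [0, 0, 0],
    [0, 0, 0]
  ],
  "delta_pos": [
    [0.0218, -0.0283, -0.005],
    [0.0218, -0.0283, -0.005],
    [0.0218, -0.0283, -0.005],
    [0.0218, -0.0283, -0.005],
    [0.0218, -0.0283, -0.005],
    [0.0218, -0.0283, -0.005],
    [0.0218, -0.0283, -0.005],
    [0.0218, -0.0283, -0.005],
    [0.0218, -0.0283, -0.005],
    [0.0218, -0.0283, -0.005],
    [0.0218, -0.0283, -0.005],
    [0.0218, -0.0283, -0.005],
    [0.0218, -0.0283, -0.005],
    [0.0218, -0.0283, -0.005],
    [0.0218, -0.0283, -0.005],
    [0.0218, -0.0283, -0.005],
    [0.0218, -0.0283, -0.005],
    [0.0218, -0.0283, -0.005],
    [0.0218, -0.0283, -0.005],
    [0.0218, -0.0283, -0.005]
  ],
  "gripper": [0.0854, 0.0854, 0.0854, 0.0854, 0.0854, 0.0854, 0.0854, 0.0854, 0.0854, 0.0854, 0.0854, 0.0854, 0.0854, 0.0854, 0.0854, 0.0854, 0.0854, 0.0854, 0.0854, 0.0854]
}}

```text
time: 1.77
tool_pos: [0.4494, 0.0013, 0.3312]
tcp_rot: [3.118, 0.382, -0.0]
wrist_force: [1.6, -0.7, -0.5]
width: 0.999
grip_force: 0.0
```

>>> {"name": "jog_arm", "arguments": {
  "turn": [
    [0, 0, -0.12],
    [0, 0, -0.12],
    [0, 0, -0.12],
    [0, 0, -0.12],
    [0, 0, -0.12],
    [0, 0, -0.12],
    [0, 0, -0.12],
    [0, 0, -0.12],
    [0, 0, -0.12],
    [0, 0, -0.12],
    [0, 0, -0.12],
    [0, 0, -0.12],
    [0, 0, 0],
    [0, 0, 0],
    [0, 0, 0],
    [0, 0, 0],
    [0, 0, 0],
    [0, 0, 0],
    [0, 0, 0],
    [0, 0, 0]
  ],
  "delta_pos": [
    [0, 0, 0],
    [0, 0, 0],
    [0, 0, 0],
    [0, 0, 0],
    [0, 0, 0],
    [0, 0, 0],
    [0, 0, 0],
    [0, 0, 0],
    [0, 0, 0],
    [0, 0, 0],
    [0, 0, 0],
    [0, 0, 0],
    [0.0282, 0.0171, 0],
    [0.0282, 0.0171, 0],
    [0.0282, 0.0171, 0],
    [0.0282, 0.0171, 0],
    [0.0282, 0.0171, 0],
    [0.0282, 0.0171, 0],
    [0.0282, 0.0171, 0],
    [0.0282, 0.0171, 0]
  ],
  "gripper": [0.0854, 0.0854, 0.0854, 0.0854, 0.0854, 0.0854, 0.0854, 0.0854, 0.0854, 0.0854, 0.0854, 0.0854, 0.0854, 0.0854, 0.0854, 0.0854, 0.0854, 0.0854, 0.0854, 0.0854]
}}

```text
time: 3.43
tool_pos: [0.56, 0.2406, 0.3306]
tcp_rot: [-2.092, -2.343, 0.002]
wrist_force: [0.8, 0.4, -0.5]
width: 1.001
grip_force: 0.0
```

>>> {"name": "jog_arm", "arguments": {
  "turn": [
    [0, -0.115, 0],
    [0, -0.115, 0],
    [0, -0.115, 0],
    [0, -0.115, 0],
    [0, -0.115, 0],
    [0, -0.115, 0],
    [0, -0.115, 0],
    [0, 0, 0]
  ],
  "delta_pos": [
    [0, 0, 0],
    [0, 0, 0],
    [0, 0, 0],
    [0, 0, 0],
    [0, 0, 0],
    [0, 0, 0],
    [0, 0, 0],
    [0, 0, 0]
  ],
  "gripper": [0.0854, 0.0854, 0.0854, 0.0854, 0.0854, 0.0854, 0.0854, 0.0854]
}}

```text
time: 4.1
tool_pos: [0.5581, 0.2412, 0.3254]
tcp_rot: [1.623, 1.832, -0.707]
wrist_force: [-0.4, 0.1, -1.0]
width: 0.999
grip_force: 0.0
```

```bash
cat >> h.py <<'E'
from scipy.spatial.transform import Rotation as Ro
def show():
    s=read_state();R=Ro.from_rotvec(s["tcp_rot"]).as_matrix()
    print("t%.2f"%s["time"],"p",np.round(s["tool_pos"],4),"q",np.round(s["q"],2),"F",np.round(s["wrist_force"],1));print(np.round(R,3)); return s,R
E
python3 -c "from h import *;show()"
```

```text
t4.10 p [0.5581 0.2412 0.3254] q [ 0.71  0.36  1.5  -0.65  1.77  0.63] F [-0.4  0.1 -1. ]
[[-0.087  0.993  0.079]
 [ 0.683  0.117 -0.721]
 [-0.726 -0.009 -0.688]]
```

>>> {"name": "jog_arm", "arguments": {
  "turn": [
    [0, 0, 0],
    [0, 0, 0],
    [0, 0, 0],
    [0, 0, 0],
    [0, 0, 0],
    [0, 0, 0],
    [0, 0, 0],
    [0, 0, 0],
    [0, 0, 0],
    [0, 0, 0],
    [0, 0, 0],
    [0, 0, 0],
    [0, 0, 0],
    [0, 0, 0]
  ],
  "delta_pos": [
    [-0.0225, -0.0021, 0.0238],
    [-0.0225, -0.0021, 0.0238],
    [-0.0225, -0.0021, 0.0238],
    [-0.0225, -0.0021, 0.0238],
    [0.0238, 0.0003, 0.0226],
    [0.0238, 0.0003, 0.0226],
    [0.0238, 0.0003, 0.0226],
    [0.0238, 0.0003, 0.0226],
    [0.0238, 0.0003, 0.0226],
    [0.0238, 0.0003, 0.0226],
    [0.0238, 0.0003, 0.0226],
    [0.0238, 0.0003, 0.0226],
    [0.0238, 0.0003, 0.0226],
    [0, 0, 0]
  ],
  "gripper": [0.0854, 0.0854, 0.0854, 0.0854, 0.0854, 0.0854, 0.0854, 0.0854, 0.0854, 0.0854, 0.0854, 0.0854, 0.0854, 0.0854]
}}

```text
time: 5.27
tool_pos: [0.5645, 0.1076, 0.0286]
tcp_rot: [1.634, 1.833, -0.707]
wrist_force: [-1.6, -0.8, -1.2]
width: 1.0
grip_force: 0.0
```

```bash
python3 -c "
from h import *;show()
cv2.imwrite('pics/s1.png',vision.read_camera('scene')[:,:,::-1])"
```

```text
t5.27 p [0.5645 0.1076 0.0286] q [ 0.55  0.55  1.86 -0.75  1.26  0.87] F [-1.6 -0.8 -1.2]
[[-0.084  0.994  0.073]
 [ 0.688  0.11  -0.717]
 [-0.721 -0.01  -0.693]]
```

View pics/s1.png

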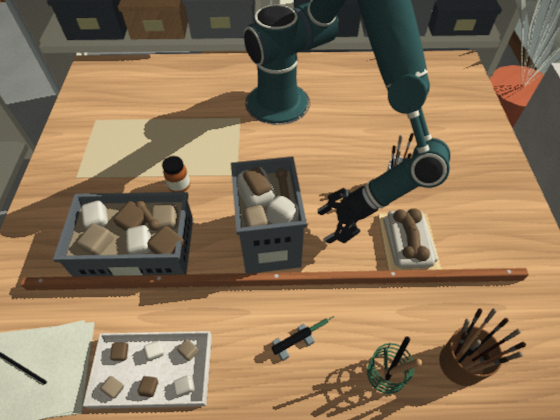

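The hand is down beside the tall crate at (345,210) with both open fingertips facing its long side. Nothing else has been touched.

>>> {"name": "jog_arm", "arguments": {
  "turn": [
    [0, 0, 0],
    [0, 0, 0],
    [0, 0, 0],
    [0, 0, 0],
    [0, 0, 0],
    [0, 0, 0],
    [0.006, 0, 0.006],
    [0.006, 0, 0.006],
    [0.006, 0, 0.006],
    [0.006, 0, 0.006],
    [0, 0, 0]
  ],
  "delta_pos": [
    [-0.0083, -0.0013, 0.0086],
    [-0.0083, -0.0013, 0.0086],
    [-0.0083, -0.0013, 0.0086],
    [-0.0083, -0.0013, 0.0086],
    [-0.0055, -0.0009, 0.0057],
    [-0.0055, -0.0009, 0.0057],
    [-0.0069, 0.0011, 0.0072],
    [-0.0069, 0.0011, 0.0072],
    [-0.0069, 0.0011, 0.0072],
    [-0.0069, 0.0011, 0.0072],
    [0, 0, 0]
  ],
  "gripper": [0.0854, 0.0854, 0.0854, 0.0854, 0.0854, 0.0854, 0.0854, 0.0854, 0.0854, 0.0854, 0.0854]
}}

```text
time: 6.23
tool_pos: [0.5793, 0.0075, 0.0358]
tcp_rot: [1.669, 1.804, -0.703]
wrist_force: [1.6, 4.2, 2.3]
width: 0.998
grip_force: 1.8
```

```bash
python3 -c "
from h import *;show()
im=vision.read_camera('top');cv2.imwrite('pics/t2.png',im[:,:,::-1])
T=crates(im,(240,100,372,255));r=rect(T,.215);print(r,cv2.boxPoints(r))"
```

```text
t6.23 p [0.5793 0.0075 0.0358] q [ 0.39  0.49  1.93 -0.83  1.18  0.83] F [1.6 4.2 2.3]
[[-0.052  0.997  0.06 ]
 [ 0.693  0.08  -0.716]
 [-0.719  0.005 -0.695]]
((0.6019392609596252, -0.04162368178367615), (0.16824445128440857, 0.19538266956806183), 4.645462989807129) [[ 0.5101814   0.04893369]
 [ 0.5260054  -0.14580715]
 [ 0.6936971  -0.13218105]
 [ 0.67787313  0.06255978]]
```

View pics/t2.png

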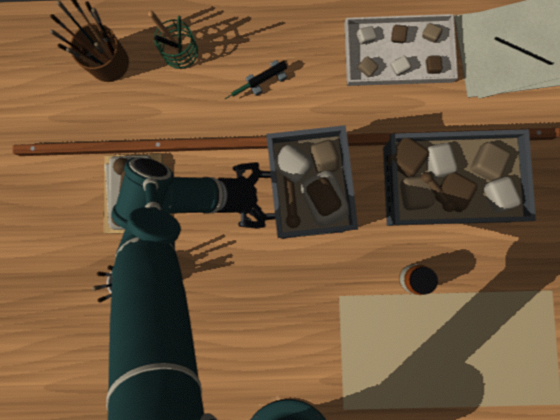

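The crate has followed the hand, still upright. Its rim corners are now (267,136), (345,128), (355,229) and (277,237), and its yaw has dropped from 0.115 to 0.08. I'll keep pushing.

>>> {"name": "jog_arm", "arguments": {
  "turn": [
    [0.006, 0, 0.006],
    [0.006, 0, 0.006],
    [0.006, 0, 0.006],
    [0.006, 0, 0.006],
    [0.006, 0, 0.006],
    [0.006, 0, 0.006],
    [0.006, 0, 0.006],
    [0.006, 0, 0.006],
    [0, 0, 0]
  ],
  "delta_pos": [
    [-0.006, 0.0014, 0.0075],
    [-0.006, 0.0014, 0.0075],
    [-0.006, 0.0014, 0.0075],
    [-0.006, 0.0014, 0.0075],
    [-0.006, 0.0014, 0.0075],
    [-0.006, 0.0014, 0.0075],
    [-0.006, 0.0014, 0.0075],
    [-0.006, 0.0014, 0.0075],
    [0, 0, 0]
  ],
  "gripper": [0.0854, 0.0854, 0.0854, 0.0854, 0.0854, 0.0854, 0.0854, 0.0854, 0.0854]
}}

```text
time: 7.03
tool_pos: [0.5969, -0.0671, 0.0309]
tcp_rot: [1.736, 1.753, -0.725]
wrist_force: [3.4, 9.8, 5.8]
width: 1.0
grip_force: 4.8
```

```bash
python3 -c "
from h import *;show()
im=vision.read_camera('top');cv2.imwrite('pics/t3.png',cv2.resize(im[110:250,240:440,::-1],(800,560)))"
```

```text
t7.03 p [ 0.5969 -0.0671  0.0309] q [ 0.26  0.5   1.92 -0.88  1.14  0.81] F [3.4 9.8 5.8]
[[-0.002  1.     0.017]
 [ 0.695  0.014 -0.719]
 [-0.719  0.011 -0.695]]
```

View pics/t3.png

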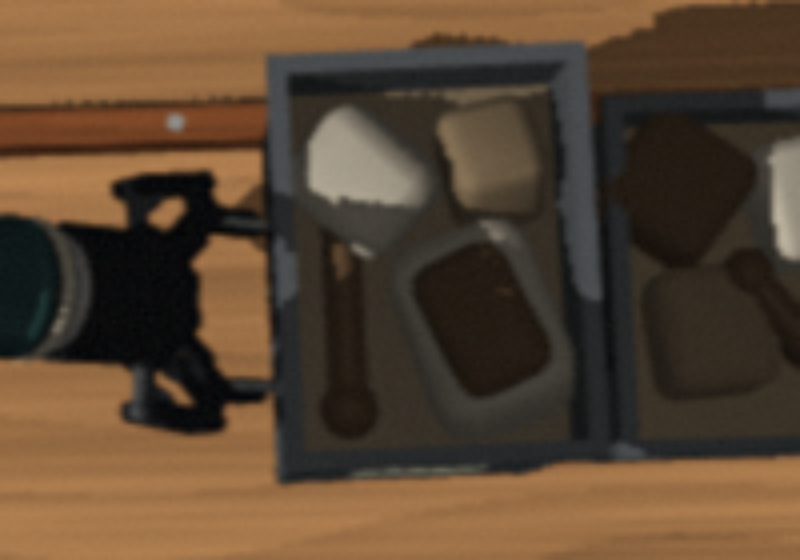

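In the crop, both fingertips are on the long side. The rim corners are (268,57), (585,43), (607,455) and (282,478), nearly square, with a gap left to the large crate.

```bash
python3 -c "
from h import *
print(ray('top',np.array([(268,57),(585,43),(607,455),(282,478)])/4+[240,110],.215)[:,:2])
print(ray('top',np.array([(600,95),(622,455)])/4+[240,110],.12)[:,:2])"
```

```text
[[ 0.69962744 -0.05781421]
 [ 0.70170129 -0.21675019]
 [ 0.4947142  -0.21769454]
 [ 0.48789355 -0.05779394]]
[[ 0.69785286 -0.24357231]
 [ 0.49995718 -0.245851  ]]
```

>>> {"name": "jog_arm", "arguments": {
  "turn": [
    [0.002, 0, 0.002],
    [0.002, 0, 0.002],
    [0.002, 0, 0.002],
    [0.002, 0, 0.002],
    [0, 0, 0],
    [0, 0, 0]
  ],
  "delta_pos": [
    [-0.0035, 0.0004, 0.0036],
    [-0.0035, 0.0004, 0.0036],
    [-0.0035, 0.0004, 0.0036],
    [-0.0035, 0.0004, 0.0036],
    [-0.0035, 0.0004, 0.0036],
    [0, 0, 0]
  ],
  "gripper": [0.0854, 0.0854, 0.0854, 0.0854, 0.0854, 0.0854]
}}

```text
time: 7.58
tool_pos: [0.5983, -0.0915, 0.0303]
tcp_rot: [1.747, 1.746, -0.73]
wrist_force: [1.2, 12.9, 8.4]
width: 0.997
grip_force: 7.0
```

>>> {"name": "jog_arm", "arguments": {
  "turn": [
    [0, 0, 0],
    [0, 0, 0],
    [0, 0, 0]
  ],
  "delta_pos": [
    [-0.0014, 0.0002, 0.0014],
    [-0.0014, 0.0002, 0.0014],
    [0, 0, 0]
  ],
  "gripper": [0.0854, 0.0854, 0.0854]
}}

```text
time: 7.83
tool_pos: [0.5986, -0.0947, 0.0303]
tcp_rot: [1.748, 1.746, -0.73]
wrist_force: [0.3, 17.5, 9.3]
width: 1.001
grip_force: 8.7
```

```bash
python3 -c "
from h import *;show()
im=vision.read_camera('top');cv2.imwrite('pics/t4.png',cv2.resize(im[110:250,260:460,::-1],(800,560)))"
```

```text
t7.83 p [ 0.5986 -0.0947  0.0303] q [ 0.21  0.5   1.93 -0.89  1.12  0.79] F [ 0.3 17.5  9.3]
[[ 0.005  1.     0.009]
 [ 0.696  0.003 -0.718]
 [-0.718  0.01  -0.696]]
```

View pics/t4.png

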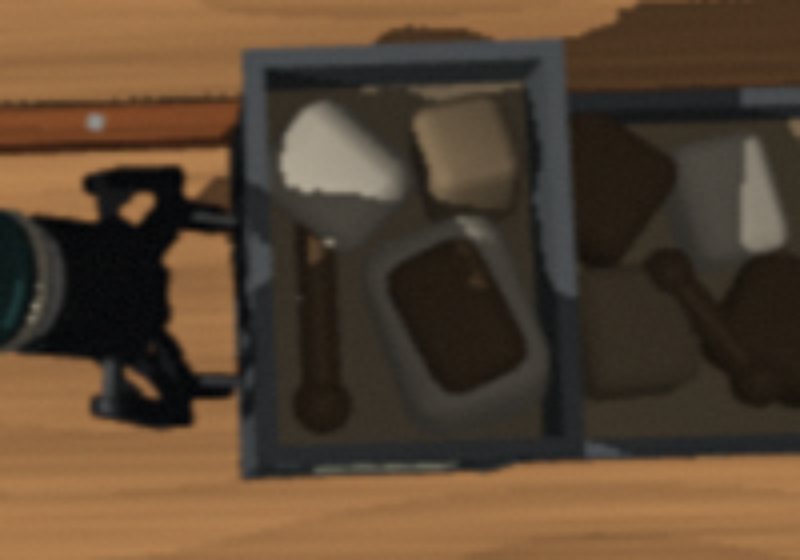

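```bash
python3 -c "
from h import *
print(ray('top',np.array([(243,51),(565,40),(583,455),(247,472)])/4+[260,110],.215)[:,:2])
im=cv2.imread('pics/t4.png')[:,:,::-1]"
```

```text
[[ 0.7018182  -0.0855065 ]
 [ 0.70227181 -0.24676004]
 [ 0.49393848 -0.2450859 ]
 [ 0.49022583 -0.08001924]]
```

>>> {"name": "jog_arm", "arguments": {
  "turn": [
    [0, 0, 0],
    [0, 0, 0],
    [0, 0, 0]
  ],
  "delta_pos": [
    [-0.0014, 0.0002, 0.0014],
    [-0.0014, 0.0002, 0.0014],
    [0, 0, 0]
  ],
  "gripper": [0.0854, 0.0854, 0.0854]
}}

```text
time: 8.13
tool_pos: [0.5988, -0.0986, 0.0303]
tcp_rot: [1.748, 1.746, -0.73]
wrist_force: [-0.7, 18.7, 10.7]
width: 1.001
grip_force: 8.9
```

>>> {"name": "jog_arm", "arguments": {
  "turn": [
    [0, 0, 0],
    [0, 0, 0],
    [0, 0, 0],
    [0, 0, 0],
    [0, 0, 0],
    [0, 0, 0],
    [0, 0, 0],
    [0, 0, 0],
    [0, 0, 0],
    [0, 0, 0],
    [0, 0, 0],
    [0, 0, 0],
    [0, 0, 0]
  ],
  "delta_pos": [
    [0.0052, 0, -0.0054],
    [0.0104, 0, -0.0108],
    [0.0139, 0, -0.0144],
    [0.0139, 0, -0.0144],
    [0.0139, 0, -0.0144],
    [0.0139, 0, -0.0144],
    [-0.0224, 0, -0.0218],
    [-0.0224, 0, -0.0218],
    [-0.0224, 0, -0.0218],
    [-0.0224, 0, -0.0218],
    [-0.0224, 0, -0.0218],
    [-0.0224, 0, -0.0218],
    [0, 0, 0]
  ],
  "gripper": [0.0854, 0.0854, 0.0854, 0.0854, 0.0854, 0.0854, 0.0854, 0.0854, 0.0854, 0.0854, 0.0854, 0.0854, 0.0854]
}}

```text
time: 9.22
tool_pos: [0.5978, 0.0024, 0.2226]
tcp_rot: [1.749, 1.74, -0.731]
wrist_force: [0.9, 0.5, 0.9]
width: 0.998
grip_force: 0.0
```

```bash
python3 -c "
from h import *;show()
for n in ('scene','top'):
  im=vision.read_camera(n);cv2.imwrite(f'pics/{n}5.png',im[:,:,::-1])
cv2.imwrite('pics/c5.png',cv2.resize(cv2.imread('pics/scene5.png')[140:290,50:310],(800,462),interpolation=cv2.INTER_CUBIC))
cv2.imwrite('pics/d5.png',cv2.resize(cv2.imread('pics/top5.png')[110:250,260:460],(800,560),interpolation=cv2.INTER_CUBIC))"
```

```text
t9.22 p [0.5978 0.0024 0.2226] q [ 0.36  0.3   1.78 -0.75  1.45  0.62] F [0.9 0.5 0.9]
[[ 0.009  1.     0.008]
 [ 0.694 -0.    -0.72 ]
 [-0.72   0.012 -0.694]]
```

View pics/c5.png

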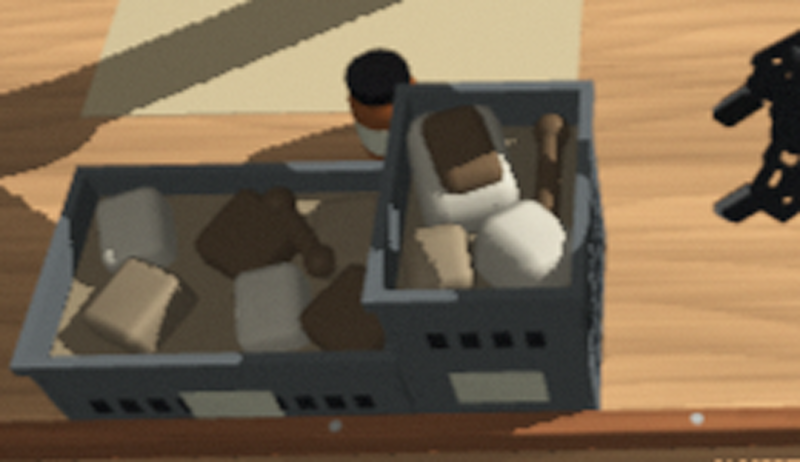

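View pics/d5.png

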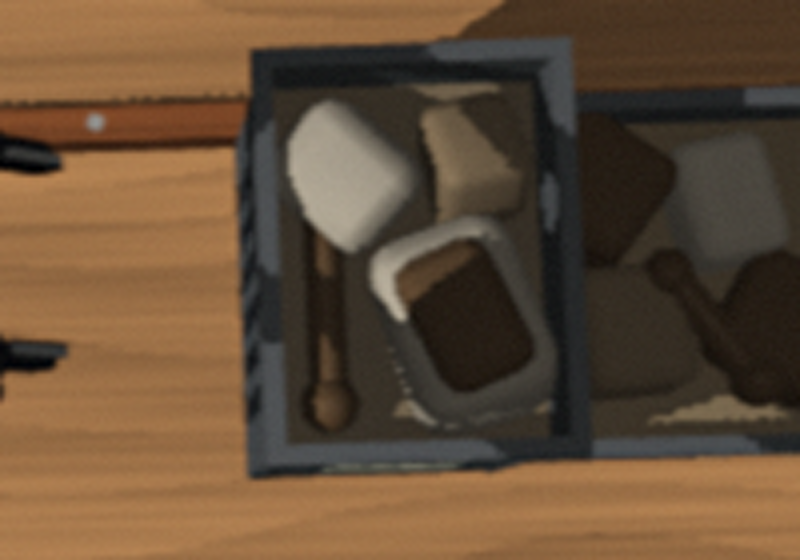

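Both views show the tall crate standing flat in the corner against the rail and the large crate, with the hand clear. In the top crop its rim corners are (252,49), (573,39), (590,456) and (255,472). One numeric check before handing in.

Run:
```python
from h import *
w=ray('top',np.array([(252,49),(573,39),(590,456),(255,472)])/4+[260,110],.215)[:,:2]; print(w, w.mean(0))
# inner side, right rim edge in both pictures for the large crate
for f in("top0","top5"):
    im=cv2.imread(f"pics/{f}.png")[:,:,::-1]; L=crates(im,(420,110,550,240)); print(f,ray("top",L,.12)[:,1].min(),ray("top",L,.12)[:,0].max())
```

```text
[[ 0.70269856 -0.09005539]
 [ 0.70265466 -0.25077503]
 [ 0.49335009 -0.24848253]
 [ 0.4901151  -0.08395099]] [ 0.5972046  -0.16831599]
top0 -0.5432170319698167 0.6973508889713081
top5 -0.5433261400616173 0.6971250621800114
```

```bash
python3 -c "
from workcell import ticket;print(ticket.finish_job())"
```

```text
the job is handed in; nothing more can be done
None
```

The tall crate now stands flat and nearly square in the corner, about 1 mm from the rail and up against the large crate by my last top-camera measurement; the large crate has not moved, the hand is clear, and the job is handed in with no verdict returned.

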